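Press the paint tin's lid home round its rim

ROBOT

A 6-joint arm with a two-finger parallel gripper is mounted at the origin on a cart in front of the work surface, level with it; the furniture and walls round the work are solid. World frame = base frame: x ahead of the robot, y to its left, z up, the work surface at z = 0. Lengths are in m, angles in degrees, forces in N, time in s.
With the tool pointing down it reaches from about 0.4 to 0.825 m from the base axis. Payload 7 kg.
Tool frame: the origin (TCP) lies midway between the tips of the shut fingers; the grasp point (between the pads) lies 19 mm behind it; z points along the fingers, y is the line along which they close (so a half turn about z gives the same grasp; the last joint's range is limited). The gripper opens to 88 mm and grips with 3 to 60 N. Pads are 19 mm wide; open, the fingers measure 130 mm over their backs; the gripper's body (78 mm by 193 mm) begins 47 mm behind the grasp point.
Start: joints at [-56.087, 20.546, 0.682, 0, -70.136, -16.507], TCP at [0.202, -0.644, 0.227] pointing down, gripper open.
Joint ranges: [-176.03, 176.03], [-82.01, 121.73], [-58.28, 71.71], [-173.87, 95.51], [-174.79, -0.11], [-173.66, 173.66]. Speed limits (degrees/s): [136.94, 136.94, 172.46, 180, 180, 180].

INTERFACE

Orientations are given as [roll, pitch, yaw] about the fixed x, y, z axes, in that order (R = Rz(yaw) Ry(pitch) Rx(roll)).
In Python, from plant import ctrl gives the robot as it stands. The module is installed in compiled form; this text tells all that it offers.
- The arm moves only by the tool send_rows, never from a script. Its argument "plan" is a list that holds one entry, the list of rows, each a list of 6 numbers: the shift along the tool's x, y, z in parts of the range, where 1.0 means 750 mm, then the turn, a rotation vector about the tool's x, y, z in shares of 180 degrees (1.0 is 180 degrees). A call has 1 to 8 rows; each row is the pose to reach, as a shift and turn from the pose commanded when the call began, along the tool's axes at that moment; what a row does not reach only later rows make up. A row lasts 1/12 s, in which the tool goes at most 41.7 mm and 7.16 degrees, less where a joint would pass 70% of its speed; a pose out of reach is approached as far as the arm can. No shift or turn number may pass 1 either way. A call with a gripper value outside its range is refused whole. "fingers" is the opening, from 0 (shut) to 1 (fully open), set as the call begins (left out, the last holds). The fingers move at their own pace and stop on an object; the grip force is fixed at half the most. Time passes only in rows, so rows that repeat a pose let the fingers close. It gives the time, the measured TCP pose, the force, the opening and the grip force at its end, in the units of the state.
- ctrl.get_obs(): the state, without advancing time (a new reading comes with each control period).
- ctrl.snapshot(name): name is "scene" or "top"; returns a dict with "img" (384x512x3 uint8, red, green, blue), "K" (3x3 intrinsics, pixels), "pose" (4x4, takes a point from camera to world coordinates). Camera axes: x right, y down, z forward; pixel columns grow to the right and rows downward; lengths in m; the calibration is good to about 2 mm. A picture is of the moment at which its call begins. There is no depth.
- ctrl.close_job(): hands the job in; it is judged then, once.
The state is a dict: "clock": time; "joint_pos": joint angles; "qvel": joint speeds; "tau": joint torques, N m; "tool_pos": TCP position; "orientation": TCP orientation; "force": force on the tool from outside, world axes, zero at the start; "moment": the same for the moment, N m; "opening": finger opening in m; "gripper_force": force on a finger pad.
Only numpy, scipy, OpenCV 4.12 (cv2) and the standard library are available. Lean on these libraries where they do the work, as an engineer would, in place of code of your own. Each camera call takes 0.05 s, during which the arm holds its last target. There are 200 camera calls.

TASK

The lid of the big paint tin is only loosely on. With the fingers closed, start on the side nearest the robot and run your fingertips right round the lid's rim, back to where you began, pressing it down gently as you go until the lid is fully home all the way round. Touch only the rim of the lid, not its thin sunk middle; lift nothing, do not shove the tin about, and leave the other things on the bench where they are.

Things in the scene. Friction and masses are not known exactly. Their poses are not given: they have to be found in the camera images.
- tin: The big round paint tin: steel, pale label, wire handle hanging against its front; 168 mm across (178 mm over the handle's ears), full, about 3 kg, loose, upright on the bench. Origin: centre of its underside (z = 0), z up; yaw is small, its x axis points roughly away from the robot. Its own steel rim is a ring 71 to 84 mm from the axis, its top 129 mm above the underside.
- lid: The big tin's stiff metal press-fit lid, 148 mm across: a flat rim ring 52 to 74 mm from the centre, 4 mm thick, round a sunk panel. Origin: its centre, level with the rim's top; z: its upward normal. It sits in the mouth but stands up 3 to 8 mm, unevenly. Fully home, the rim's top is 133 mm above the tin's underside all round, a 4 mm step above the tin's own rim, and it stops there.
- lid_panel: The thin sunk panel in the middle of the lid, up to 48 mm from the centre, its top 8 mm below the rim's top. Origin and axes as lid. Not to be pressed.
- lid_top (a point): Centre of the lid, level with its rim's top. How it moves: friction of the fit holds the lid where it is left. Pressing the rim at one place takes about 8 to 12 N and lowers that part only: the lid rocks, the side across stays or rises 2 to 3 mm. So a fingertip kept at the home height and moved along the rim drives the gently sloping lid down ahead of it.
- rim_near (a point): Point on top of the lid's rim, 62 mm from its centre, the middle of the rim's width, on the side towards the robot (-x of the tin). Its height above the tin's underside is 133 mm when this part of the lid is home, more while it stands up.
- rim_far (a point): Point on top of the lid's rim, 62 mm from its centre, the middle of the rim's width, on the side away from the robot (+x of the tin). Its height above the tin's underside is 133 mm when this part of the lid is home, more while it stands up.
- rim_left (a point): Point on top of the lid's rim, 62 mm from its centre, the middle of the rim's width, on the side on the left (+y of the tin). Its height above the tin's underside is 133 mm when this part of the lid is home, more while it stands up.
- rim_right (a point): Point on top of the lid's rim, 62 mm from its centre, the middle of the rim's width, on the side on the right (-y of the tin). Its height above the tin's underside is 133 mm when this part of the lid is home, more while it stands up.
- small_tin: a smaller paint tin, 100 mm across and 112 mm high with its lid already fully home; bystander. Origin: centre of its underside.
- screwdriver: a screwdriver, 194 mm long, 29 mm thick handle, lying to the right of the big tin; bystander. Origin: centre of its underside, x along it.
- wide_brush: a wide flat paint brush, 218 mm long, 52 mm wide, 11 mm thick, lying to the left of the big tin; bystander. Origin: centre of its underside, x along it.
- sanding_pad: a sanding block, 65 x 100 x 34 mm; bystander. Origin: centre of its underside.

How it is judged (in metres and radians):
On the way, in this order (a step that is already met when the one before it is completed fails the run):
1. the closed fingertips press on the lid's rim on the side nearest the robot, while the far side still stands up (horizontal distance between the grasp point and rim_near below 0.042 m and contact force between the fingers and lid above 1 N and z of rim_far in the frame of tin above 0.1348 m), for 0.1 s.
2. they touch the rim, or pass within about 5 mm of it, on the left or the right side (((horizontal distance between the grasp point and rim_left below 0.042 m and (contact force between the fingers and lid above 0.5 N or z of the grasp point in the frame of tin below 0.158 m)) or (horizontal distance between the grasp point and rim_right below 0.042 m and (contact force between the fingers and lid above 0.5 N or z of the grasp point in the frame of tin below 0.158 m)))), for 0.1 s.
3. they touch the rim, or pass within about 5 mm of it, on the far side (horizontal distance between the grasp point and rim_far below 0.042 m and (contact force between the fingers and lid above 0.5 N or z of the grasp point in the frame of tin below 0.158 m)), for 0.1 s.
4. they touch the rim, or pass within about 5 mm of it, on the left or the right side again, on the way back (((horizontal distance between the grasp point and rim_left below 0.042 m and (contact force between the fingers and lid above 0.5 N or z of the grasp point in the frame of tin below 0.158 m)) or (horizontal distance between the grasp point and rim_right below 0.042 m and (contact force between the fingers and lid above 0.5 N or z of the grasp point in the frame of tin below 0.158 m)))), for 0.1 s.
5. they touch the rim, or pass within about 5 mm of it, on the near side again: the round is complete (horizontal distance between the grasp point and rim_near below 0.042 m and (contact force between the fingers and lid above 0.5 N or z of the grasp point in the frame of tin below 0.158 m)), for 0.1 s.
At the end, for the whole second after the job is handed in: The lid is home all round: at the near, far, left and right points of its rim its top is less than 1.8 mm above its seat (133 mm above the tin's underside); the tin stands upright on the bench within 30 mm of where it stood and every other thing within 20 mm (z of each of rim_near, rim_far, rim_left, rim_right in the frame of tin below 0.1348 m and distance of tin from where it was at the start of the episode below 0.03 m and height (world z) of tin below 0.005 m and angle between tin's own z axis and vertical below 0.05 rad and linear speed of tin below 0.01 m/s and distance of each of small_tin, screwdriver, wide_brush, sanding_pad from where it was at the start of the episode below 0.02 m); the robot touches nothing.
It fails at once if the thin sunk middle of the lid is pressed (contact force between the fingers and lid_panel above 1 N).
It fails at once if the lid is hit or pressed hard enough to dent it (over 60 N) (contact force between anything else and lid above 60 N).
It fails at once if the lid is levered or lifted up (z of lid in the frame of tin above 0.1425 m).
It fails at once if the tin is lifted, tipped or shoved more than 40 mm (distance of tin from where it was at the start of the episode above 0.04 m or height (world z) of tin above 0.012 m or angle between tin's own z axis and vertical above 0.12 rad).
It fails at once if one of the other things is moved or lifted (distance of any of small_tin, screwdriver, wide_brush, sanding_pad from where it was at the start of the episode above 0.03 m).
It also fails if it takes over 61 s, if anything falls off the work surface, if the arm or the gripper's body presses on something with over 40 N, if the wrist force passes 120 N, or if a joint passes its speed limit or range.

## Working session

There is one attempt and no reset: what is moved stays moved. The work goes in short steps, Python scripts to look and compute and a tool call to move; the robot and the scene stay as the last step left them, time stands still between calls to the robot, and variables do not carry over. Pictures are saved under pics/ and viewed, at most 10 in all, crops included, and the job is handed in when it is done.

Besides the shell and the picture viewer there is one more tool, called after "Call:" by a JSON object that holds its "api" and its "payload". send_rows: Moves the arm, as the interface text tells. Its arguments: {"type":"object","properties":{"plan":{"type":"array","items":{"type":"array","items":{"type":"array","items":{"type":"number"}}}},"fingers":{"type":"number"}},"required":["plan"]}

```bash
mkdir -p pics
python3 - <<'E'
from plant import ctrl
import cv2,numpy as np
o=ctrl.get_obs(); print(o)
for n in("scene","top"):
    s=ctrl.snapshot(n); cv2.imwrite(f"pics/{n}0.png",s["img"][:,:,::-1]); np.savez(f"{n}0.npz",**s); print(n,s["K"].tolist(),s["pose"].round(4).tolist())
E
```

```text
{'clock': 0.0, 'joint_pos': array([-5.60867607e+01,  2.05917492e+01,  6.32967813e-01, -2.09215173e-02,
       -7.01357583e+01, -1.65071733e+01]), 'qvel': array([-0.04066345, -0.04094486,  0.05967033,  0.04734008,  0.03961756,
        0.03907064]), 'tau': array([-1.22120608e-03, -5.82712984e+01,  2.93060410e+01,  6.99737281e+00,
        6.74759751e-03, -2.09636501e-04]), 'tool_pos': array([ 0.2017509 , -0.64362097,  0.2256105 ]), 'orientation': array([ 1.79903768e+02, -8.00797509e-03, -1.62601052e+02]), 'force': array([-0.02098672,  0.61374232, -0.16840437]), 'moment': array([-0.02496539,  0.00572701, -0.05985037]), 'gripper_force': 0.0, 'opening': 0.08796883323204872}
scene [[420.1986695483645, 0.0, 246.0659024880095], [0.0, 420.1986695483645, 189.35181231853895], [0.0, 0.0, 1.0]] [[0.1664, -0.4596, 0.8724, -0.6919], [-0.9858, -0.0987, 0.136, -0.2728], [0.0236, -0.8826, -0.4695, 0.7505], [0.0, 0.0, 0.0, 1.0]]
top [[398.35061012525676, 0.0, 251.92100871650612], [0.0, 398.35061012525676, 188.98117833235526], [0.0, 0.0, 1.0]] [[-0.3135, -0.9131, 0.2606, 0.1808], [-0.9496, 0.2997, -0.0922, 0.033], [0.0061, -0.2764, -0.961, 1.3328], [0.0, 0.0, 0.0, 1.0]]
```

View pics/scene0.png

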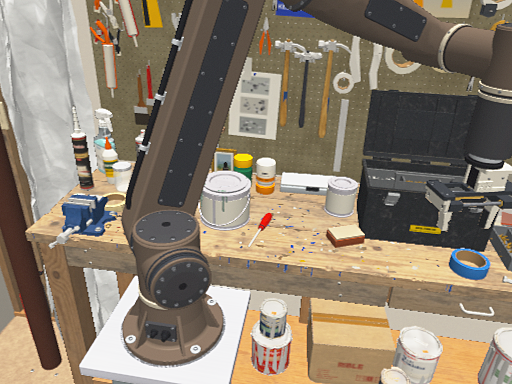

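View pics/top0.png

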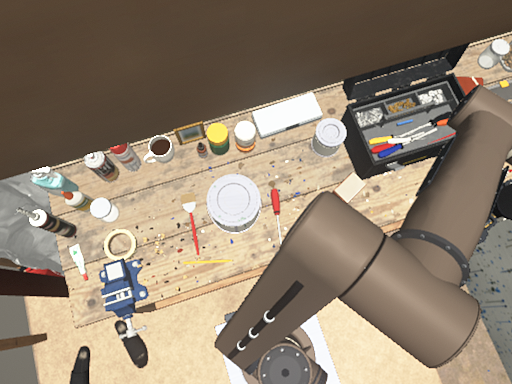

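The tin is at about (233,203) in the top view and (226,199) in the scene view. The small tin is at (329,137), the screwdriver at (277,210) and the brush at (192,220). I'll zoom in on the lid.

Run:
```python
import cv2,numpy as np
a=cv2.imread("pics/top0.png")[165:245,190:280]; b=cv2.imread("pics/scene0.png")[160:235,185:275]
a=cv2.resize(a,(540,480),interpolation=cv2.INTER_CUBIC)[:,:]; 
b=cv2.resize(b,None,fx=6,fy=6,interpolation=cv2.INTER_CUBIC)
cv2.imwrite("pics/crop0.png",cv2.resize(np.vstack([a,b]),None,fx=.62,fy=.62)) if 0 else cv2.imwrite("pics/crop0.png",cv2.resize(np.hstack([a,cv2.copyMakeBorder(b,0,480-450,0,0,cv2.BORDER_CONSTANT)]),(800,356)))
# rays at approx centre
for n,(u,v) in {"top":(234,202),"scene":(226,184)}.items():
    s=np.load(n+"0.npz");K,P=s["K"],s["pose"]; d=P[:3,:3]@np.linalg.inv(K)@[u,v,1]; o=P[:3,3]; print(n,o+d*(0.135-o[2])/d[2])
```

```text
top [ 0.4830969  -0.01603612  0.135     ]
scene [ 0.47432149 -0.02578819  0.135     ]
```

View pics/crop0.png

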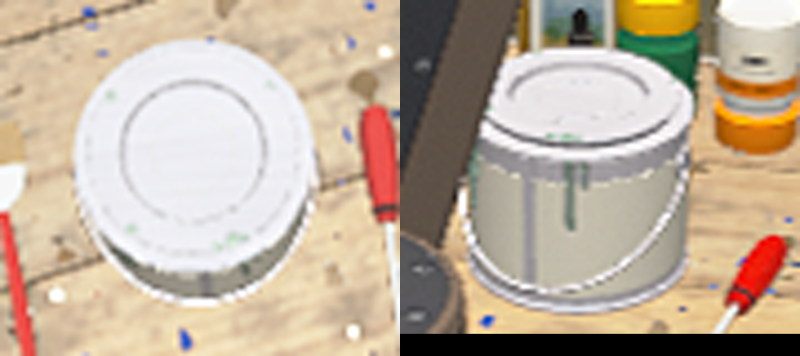

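The top crop shows the lid's panel circle at about (233.6,199.4) in full-image pixels, inside the tin's white outline. Next I'll fit the outline on the z=0.129 plane.

```bash
cat > h.py <<'E'
import cv2,numpy as np
def ray(s,uv,z):
    uv=np.atleast_2d(uv); P=s["pose"]; d=(P[:3,:3]@np.linalg.inv(s["K"])@np.c_[uv,np.ones(len(uv))].T).T
    o=P[:3,3]; return (o+d*((z-o[2])/d[:,2])[:,None])[:,:2]
def circ(p):
    for _ in range(6):
        A=np.c_[2*p,np.ones(len(p))]; c=np.linalg.lstsq(A,(p**2).sum(1),rcond=None)[0]; r=np.sqrt(c[2]+c[0]**2+c[1]**2)
        e=np.abs(np.hypot(*(p-c[:2]).T)-r); p=p[e<max(.0015,2*e.std())]
    return c[:2],r,len(p),e.max()
E
python3 - <<'E'
from h import *
from scipy.ndimage import map_coordinates
s=dict(np.load("top0.npz")); hsv=cv2.cvtColor(s["img"],cv2.COLOR_RGB2HSV)
g=hsv[:,:,1].astype(float)  # saturation: white low, wood high
v=cv2.cvtColor(s["img"],cv2.COLOR_RGB2GRAY).astype(float)
c=np.array([233.6,199.4]); out=[];pan=[]
r=np.arange(20,34,.1); r2=np.arange(13,20,.1)
for a in np.radians(np.arange(0,360,3)):
    d=np.array([np.cos(a),np.sin(a)])
    q=c+r[:,None]*d; p=map_coordinates(g,[q[:,1],q[:,0]],order=1); k=np.argmax(np.gradient(p))
    if np.sin(a)<0.2: out.append(q[k])
    q=c+r2[:,None]*d; p=map_coordinates(v,[q[:,1],q[:,0]],order=1); k=np.argmin(p)
    if p[k]<np.median(p)-15: pan.append(q[k])
print("tin rim",circ(ray(s,np.array(out),.129)))
print("panel",len(pan),circ(ray(s,np.array(pan),.134)))
for n,uv,z in [("smalltin",(329,131),.112),("toolbox lidtop",(345,78),.3),("toolbox nearleft",(372,172),.15),("yellow jar",(217,130),.12),("orange jar",(244,130),.12),("sander",(350,185),.03)]: print(n,ray(s,uv,z))
E
```

```text
tin rim (array([ 0.49433565, -0.01665136]), np.float64(0.08489306467745464), 58, np.float64(0.0013545655376261817))
panel 92 (array([ 0.49516288, -0.01643925]), np.float64(0.05006701760230546), 88, np.float64(0.0014228462376985815))
smalltin [[ 0.62270466 -0.39126494]]
toolbox lidtop [[ 0.69776955 -0.43227333]]
toolbox nearleft [[ 0.43681083 -0.45546843]]
yellow jar [[ 0.73844768 -0.03729716]]
orange jar [[ 0.71069593 -0.12215403]]
sander [[ 0.44302074 -0.41503406]]
```

Units first: shifts go in shares of 750 mm and turns go in shares of 180 degrees. So 24.2 cm / 75 = 0.3227, -21 cm / 75 = -0.28, 17.4 degrees / 180 = 0.0967.

Call:
{"api": "send_rows", "payload": {"plan": [[[-0.28,0.3227,0,0,0,0.0967],[-0.28,0.3227,0,0,0,0.0967],[-0.28,0.3227,0,0,0,0.0967],[-0.28,0.3227,0,0,0,0.0967],[-0.28,0.3227,0,0,0,0.0967],[-0.28,0.3227,0,0,0,0.0967],[-0.28,0.3227,0,0,0,0.0967],[-0.28,0.3227,0,0,0,0.0967]]], "fingers": 0}}

```text
clock: 0.77
tool_pos: [0.3302, -0.3476, 0.2265]
orientation: [180.0, 0.0, -180.0]
force: [0.9, -0.6, 0.1]
opening: 0.0395
gripper_force: 0.0
```

Converted, 33.3 cm / 75 = 0.444, -10.2 cm / 75 = -0.136.

Call:
{"api": "send_rows", "payload": {"plan": [[[-0.136,0.444,0,0,0,0],[-0.136,0.444,0,0,0,0],[-0.136,0.444,0,0,0,0],[-0.136,0.444,0,0,0,0],[-0.136,0.444,0,0,0,0],[-0.136,0.444,0,0,0,0],[-0.136,0.444,0,0,0,0],[-0.136,0.444,0,0,0,0]]]}}

```text
clock: 1.43
tool_pos: [0.4273, -0.0295, 0.2268]
orientation: [180.0, 0.0, -180.0]
force: [0.8, -1.2, -0.8]
opening: 0.0005
gripper_force: 0.0
```

Converted, 33.3 cm / 75 = 0.444, -10.2 cm / 75 = -0.136.

Call:
{"api": "send_rows", "payload": {"plan": [[[-0.136,0.444,0,0,0,0],[-0.136,0.444,0,0,0,0]]]}}

```text
clock: 1.6
tool_pos: [0.4517, 0.0503, 0.2267]
orientation: [180.0, 0.0, -180.0]
force: [1.1, -1.7, -0.3]
opening: 0.0
gripper_force: 0.0
```

Converted, 7.5 cm / 75 = 0.1, -6.6 cm / 75 = -0.088.

Call:
{"api": "send_rows", "payload": {"plan": [[[0.0267,-0.088,0,0,0,0],[0.0267,-0.088,0.04,0,0,0],[0.0267,-0.088,0.08,0,0,0],[0.0267,-0.088,0.1,0,0,0],[0.0267,-0.088,0.1,0,0,0],[0.0267,-0.088,0.1,0,0,0]]]}}

```text
clock: 2.1
tool_pos: [0.4316, -0.0182, 0.1514]
orientation: [-179.9, -0.1, -180.0]
force: [0.1, 0.2, 0.2]
opening: 0.0003
gripper_force: 0.0
```

Run:
```python
from plant import ctrl
import cv2,numpy as np
o=ctrl.get_obs(); print({k:np.round(o[k],4) for k in("clock","tool_pos","force")})
ims=[]
for n in("scene","top"):
    s=ctrl.snapshot(n)["img"][:,:,::-1]; ims.append(cv2.resize(s[140:240,175:285],None,fx=3.6,fy=3.6,interpolation=cv2.INTER_CUBIC))
cv2.imwrite("pics/a1.png",np.hstack(ims))
o=ctrl.get_obs(); print({k:np.round(o[k],4) for k in("clock","tool_pos","force")})
```

```text
{'clock': np.float64(2.1), 'tool_pos': array([ 0.4316, -0.0182,  0.1514]), 'force': array([0.1455, 0.2263, 0.2443])}
{'clock': np.float64(2.2), 'tool_pos': array([ 0.4328, -0.0177,  0.1527]), 'force': array([-0.7841, -0.2677, -0.7659])}
```

View pics/a1.png

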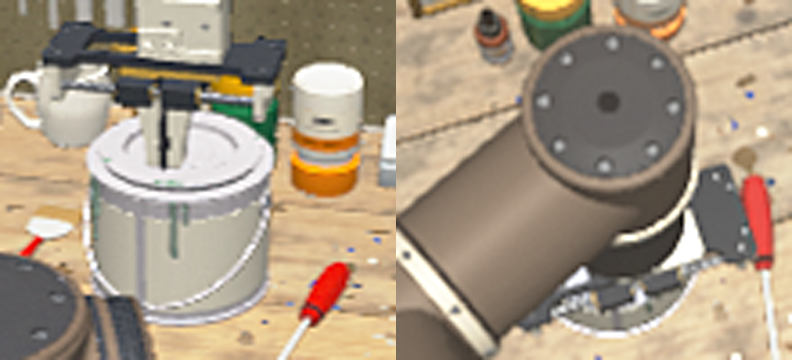

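The closed tips are just above the near rim. In the scene crop they sit at about (165,165), with the rim under them. I'll descend gently.

Converted, 1.6 cm / 75 = 0.0213, 1.4 cm / 75 = 0.0187.

Call:
{"api": "send_rows", "payload": {"plan": [[[0,0,0.0053,0,0,0],[0,0,0.0107,0,0,0],[0,0,0.0133,0,0,0],[0,0,0.016,0,0,0],[0,0,0.0187,0,0,0],[0,0,0.0213,0,0,0],[0,0,0.0213,0,0,0]]]}}

```text
clock: 2.78
tool_pos: [0.4321, -0.018, 0.1361]
orientation: [-180.0, 0.0, -180.0]
force: [-2.5, 0.2, 7.9]
opening: 0.0003
gripper_force: 3.5
```

Converted, 0.3 cm / 75 = 0.004, 0.2 cm / 75 = 0.0027.

Call:
{"api": "send_rows", "payload": {"plan": [[[0,0,0.0013,0,0,0],[0,0,0.0027,0,0,0],[0,0,0.004,0,0,0],[0,0,0.004,0,0,0]]]}}

```text
clock: 3.12
tool_pos: [0.4323, -0.0181, 0.1336]
orientation: [-180.0, 0.0, -180.0]
force: [-4.4, 0.2, 12.9]
opening: 0.0005
gripper_force: 6.5
```

Converted, 0.05 cm / 75 = 0.0007.

Call:
{"api": "send_rows", "payload": {"plan": [[[0,0,0.0007,0,0,0],[0,0,0.0007,0,0,0],[0,0,0.0007,0,0,0]]]}}

```text
clock: 3.37
tool_pos: [0.4323, -0.0181, 0.1333]
orientation: [-180.0, 0.1, -180.0]
force: [-5.4, 0.6, 14.1]
opening: 0.0004
gripper_force: 7.1
```

Converted, 0.05 cm / 75 = 0.0007.

Call:
{"api": "send_rows", "payload": {"plan": [[[0,0,0.0007,0,0,0],[0,0,0.0007,0,0,0],[0,0,0.0007,0,0,0]]]}}

```text
clock: 3.62
tool_pos: [0.4323, -0.0181, 0.1329]
orientation: [-180.0, 0.1, -180.0]
force: [-5.5, -0.2, 14.7]
opening: 0.0003
gripper_force: 7.5
```

Converted, -3.56 cm / 75 = -0.0475, -3.1 cm / 75 = -0.0413.

Call:
{"api": "send_rows", "payload": {"plan": [[[-0.0003,-0.0072,0,0,0,0],[-0.0012,-0.0144,0,0,0,0],[-0.0028,-0.0213,0,0,0,0],[-0.0049,-0.0283,0,0,0,0],[-0.0077,-0.0349,0,0,0,0],[-0.0111,-0.0413,0,0,0,0],[-0.0149,-0.0475,0,0,0,0],[-0.0149,-0.0475,0,0,0,0]]]}}

```text
clock: 4.28
tool_pos: [0.4447, -0.0532, 0.1327]
orientation: [179.9, 0.2, -180.0]
force: [-2.5, 3.7, 8.7]
opening: 0.0006
gripper_force: 4.7
```

Converted, -2.96 cm / 75 = -0.0395, -2.46 cm / 75 = -0.0328.

Call:
{"api": "send_rows", "payload": {"plan": [[[-0.0044,-0.0057,0,0,0,0],[-0.0093,-0.0111,0,0,0,0],[-0.0145,-0.0159,0,0,0,0],[-0.0203,-0.0203,0,0,0,0],[-0.0264,-0.0241,0,0,0,0],[-0.0328,-0.0275,0,0,0,0],[-0.0395,-0.0303,0,0,0,0],[-0.0395,-0.0303,0,0,0,0]]]}}

```text
clock: 4.95
tool_pos: [0.4703, -0.0764, 0.1323]
orientation: [-180.0, -0.3, 180.0]
force: [-15.4, 7.0, 23.8]
opening: 0.0
gripper_force: 13.1
```

Converted, -0.1 cm / 75 = -0.0013.

Call:
{"api": "send_rows", "payload": {"plan": [[[0,0,-0.0013,0,0,0],[0,0,-0.0013,0,0,0]]]}}

```text
clock: 5.12
tool_pos: [0.4711, -0.0764, 0.133]
orientation: [-180.0, -0.1, 180.0]
force: [-8.9, 1.7, 10.5]
opening: 0.0007
gripper_force: 5.5
```

Run:
```python
from plant import ctrl
import cv2,numpy as np
ims=[]
for n in("scene","top"):
    s=ctrl.snapshot(n)["img"][:,:,::-1]; ims.append(cv2.resize(s[140:240,175:285],None,fx=3.6,fy=3.6,interpolation=cv2.INTER_CUBIC))
cv2.imwrite("pics/a2.png",np.hstack(ims))
```

```text
(no output)
```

View pics/a2.png

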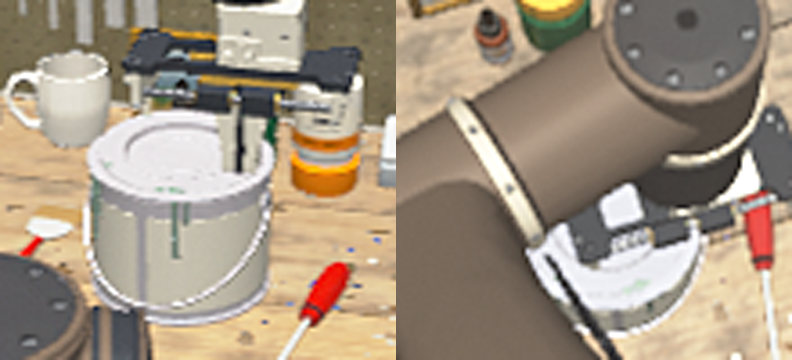

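The tin has hardly moved (under about 3 mm), and the tips sit on the right part of the rim. I'll continue round 1 mm higher.

Converted, -3.2 cm / 75 = -0.0427, -2.66 cm / 75 = -0.0355.

Call:
{"api": "send_rows", "payload": {"plan": [[[-0.0069,-0.0021,0,0,0,0],[-0.0139,-0.0037,0,0,0,0],[-0.0211,-0.0047,0,0,0,0],[-0.0283,-0.0049,0,0,0,0],[-0.0355,-0.0047,0,0,0,0],[-0.0427,-0.0037,0,0,0,0],[-0.0427,-0.0037,0,0,0,0]]]}}

```text
clock: 5.8
tool_pos: [0.499, -0.082, 0.1334]
orientation: [-179.7, -0.7, 180.0]
force: [-24.1, -7.7, 30.3]
opening: 0.0005
gripper_force: 15.7
```

Lateral drag is building up, so I'll unload and then go on with short slide-and-press steps.

Converted, -0.2 cm / 75 = -0.0027.

Call:
{"api": "send_rows", "payload": {"plan": [[[0,0,-0.0027,0,0,0],[0,0,-0.0027,0,0,0]]]}}

```text
clock: 5.97
tool_pos: [0.5038, -0.0798, 0.1351]
orientation: [-180.0, -0.0, 180.0]
force: [-2.4, -0.9, 3.4]
opening: 0.0007
gripper_force: 1.8
```

Converted, 0.25 cm / 75 = 0.0033, 0.2 cm / 75 = 0.0027.

Call:
{"api": "send_rows", "payload": {"plan": [[[0,0,0.0013,0,0,0],[0,0,0.0027,0,0,0],[0,0,0.0033,0,0,0],[0,0,0.0033,0,0,0]]]}}

```text
clock: 6.3
tool_pos: [0.5043, -0.0798, 0.1341]
orientation: [-179.9, -0.0, -179.9]
force: [-10.4, -0.0, 23.6]
opening: 0.0005
gripper_force: 12.1
```

Converted, 0.05 cm / 75 = 0.0007.

Call:
{"api": "send_rows", "payload": {"plan": [[[0,0,0.0007,0,0,0],[0,0,0.0007,0,0,0],[0,0,0.0007,0,0,0]]]}}

```text
clock: 6.55
tool_pos: [0.5044, -0.0798, 0.134]
orientation: [-179.9, 0.0, -179.9]
force: [-13.8, 0.2, 26.1]
opening: 0.0006
gripper_force: 13.5
```

Call:
{"api": "send_rows", "payload": {"plan": [[[0,0,-0.0053,0,0,0],[-0.0107,0.0027,-0.0053,0,0,0],[-0.0205,0.0065,-0.004,0,0,0],[-0.0205,0.0065,-0.0013,0,0,0],[-0.0205,0.0065,0,0,0,0],[-0.0205,0.0065,0,0,0,0]]]}}

```text
clock: 7.05
tool_pos: [0.5196, -0.0748, 0.1326]
orientation: [-179.9, -0.1, -179.9]
force: [-10.5, -1.5, 20.7]
opening: 0.0005
gripper_force: 10.5
```

Converted, -1.37 cm / 75 = -0.0183, 0.87 cm / 75 = 0.0116.

Call:
{"api": "send_rows", "payload": {"plan": [[[0,0,-0.0053,0,0,0],[-0.0093,0.0053,-0.0053,0,0,0],[-0.0183,0.0116,-0.004,0,0,0],[-0.0183,0.0116,-0.0013,0,0,0],[-0.0183,0.0116,0,0,0,0],[-0.0183,0.0116,0,0,0,0]]]}}

```text
clock: 7.55
tool_pos: [0.5365, -0.0643, 0.1329]
orientation: [180.0, 0.2, -179.9]
force: [-0.5, 3.6, 12.6]
opening: -0.0001
gripper_force: 6.5
```

Converted, 1.19 cm / 75 = 0.0159, -1.09 cm / 75 = -0.0145.

Call:
{"api": "send_rows", "payload": {"plan": [[[0,0,-0.0053,0,0,0],[-0.0073,0.008,-0.0053,0,0,0],[-0.0145,0.0159,-0.004,0,0,0],[-0.0145,0.0159,-0.0013,0,0,0],[-0.0145,0.0159,0,0,0,0],[-0.0145,0.0159,0,0,0,0]]]}}

```text
clock: 8.05
tool_pos: [0.5465, -0.0524, 0.1328]
orientation: [180.0, 0.2, -179.9]
force: [-3.1, 5.2, 14.6]
opening: 0.0005
gripper_force: 6.9
```

Converted, 1.44 cm / 75 = 0.0192, -0.75 cm / 75 = -0.01.

Call:
{"api": "send_rows", "payload": {"plan": [[[0,0,-0.0053,0,0,0],[-0.0053,0.0093,-0.0053,0,0,0],[-0.01,0.0192,-0.004,0,0,0],[-0.01,0.0192,-0.0013,0,0,0],[-0.01,0.0192,0,0,0,0],[-0.01,0.0192,0,0,0,0]]]}}

```text
clock: 8.55
tool_pos: [0.5534, -0.0378, 0.1328]
orientation: [180.0, 0.1, -179.9]
force: [-4.4, 5.7, 14.2]
opening: 0.0003
gripper_force: 7.2
```

Call:
{"api": "send_rows", "payload": {"plan": [[[0,0,-0.0053,0,0,0],[-0.0027,0.0107,-0.0053,0,0,0],[-0.0047,0.0211,-0.004,0,0,0],[-0.0047,0.0211,-0.0013,0,0,0],[-0.0047,0.0211,0,0,0,0],[-0.0047,0.0211,0,0,0,0]]]}}

```text
clock: 9.05
tool_pos: [0.5564, -0.022, 0.1327]
orientation: [180.0, 0.1, -179.9]
force: [-6.1, 6.9, 15.3]
opening: 0.0008
gripper_force: 7.5
```

Call:
{"api": "send_rows", "payload": {"plan": [[[0,0,-0.0053,0,0,0],[0.0007,0.0107,-0.0053,0,0,0],[0.0009,0.0216,-0.004,0,0,0],[0.0009,0.0216,-0.0013,0,0,0],[0.0009,0.0216,0,0,0,0],[0.0009,0.0216,0,0,0,0]]]}}

```text
clock: 9.55
tool_pos: [0.5552, -0.0058, 0.1327]
orientation: [180.0, 0.0, -179.9]
force: [-7.4, 5.8, 15.5]
opening: 0.0006
gripper_force: 8.0
```

Converted, 1.54 cm / 75 = 0.0205, 0.8 cm / 75 = 0.0107.

Call:
{"api": "send_rows", "payload": {"plan": [[[0,0,-0.0053,0,0,0],[0.0033,0.0107,-0.0053,0,0,0],[0.0065,0.0205,-0.004,0,0,0],[0.0065,0.0205,-0.0013,0,0,0],[0.0065,0.0205,0,0,0,0],[0.0065,0.0205,0,0,0,0]]]}}

```text
clock: 10.05
tool_pos: [0.5498, 0.0095, 0.1327]
orientation: [180.0, 0.0, -179.9]
force: [-8.7, 7.2, 16.9]
opening: 0.0008
gripper_force: 8.5
```

Call:
{"api": "send_rows", "payload": {"plan": [[[0,0,-0.0053,0,0,0],[0.006,0.0093,-0.0053,0,0,0],[0.0116,0.0183,-0.004,0,0,0],[0.0116,0.0183,-0.0013,0,0,0],[0.0116,0.0183,0,0,0,0],[0.0116,0.0183,0,0,0,0]]]}}

```text
clock: 10.55
tool_pos: [0.5406, 0.023, 0.1327]
orientation: [180.0, -0.0, -179.9]
force: [-8.8, 6.0, 18.8]
opening: 0.0005
gripper_force: 9.1
```

Converted, 1.19 cm / 75 = 0.0159, 1.09 cm / 75 = 0.0145.

Call:
{"api": "send_rows", "payload": {"plan": [[[0,0,-0.0053,0,0,0],[0.008,0.0073,-0.0053,0,0,0],[0.0159,0.0145,-0.004,0,0,0],[0.0159,0.0145,-0.0013,0,0,0],[0.0159,0.0145,0,0,0,0],[0.0159,0.0145,0,0,0,0]]]}}

```text
clock: 11.05
tool_pos: [0.5283, 0.0336, 0.1326]
orientation: [180.0, -0.1, -179.9]
force: [-11.1, 5.1, 19.6]
opening: 0.0007
gripper_force: 9.8
```

Converted, 1.44 cm / 75 = 0.0192, 0.75 cm / 75 = 0.01.

Call:
{"api": "send_rows", "payload": {"plan": [[[0,0,-0.0053,0,0,0],[0.0093,0.0053,-0.0053,0,0,0],[0.0192,0.01,-0.004,0,0,0],[0.0192,0.01,-0.0013,0,0,0],[0.0192,0.01,0,0,0,0],[0.0192,0.01,0,0,0,0]]]}}

```text
clock: 11.55
tool_pos: [0.5136, 0.0408, 0.1326]
orientation: [-180.0, -0.1, -179.9]
force: [-11.9, 4.7, 21.3]
opening: 0.0006
gripper_force: 10.5
```

Converted, 1.58 cm / 75 = 0.0211, 0.8 cm / 75 = 0.0107.

Call:
{"api": "send_rows", "payload": {"plan": [[[0,0,-0.0053,0,0,0],[0.0107,0.0027,-0.0053,0,0,0],[0.0211,0.0047,-0.004,0,0,0],[0.0211,0.0047,-0.0013,0,0,0],[0.0211,0.0047,0,0,0,0],[0.0211,0.0047,0,0,0,0]]]}}

```text
clock: 12.05
tool_pos: [0.4975, 0.0439, 0.1326]
orientation: [-180.0, -0.1, -180.0]
force: [-12.2, 3.2, 22.1]
opening: 0.0006
gripper_force: 11.2
```

Converted, 1.62 cm / 75 = 0.0216, 0.8 cm / 75 = 0.0107.

Call:
{"api": "send_rows", "payload": {"plan": [[[0,0,-0.0053,0,0,0],[0.0107,-0.0004,-0.0053,0,0,0],[0.0216,-0.0009,-0.004,0,0,0],[0.0216,-0.0009,-0.0013,0,0,0],[0.0216,-0.0009,0,0,0,0],[0.0216,-0.0009,0,0,0,0]]]}}

```text
clock: 12.55
tool_pos: [0.4812, 0.0427, 0.1325]
orientation: [-180.0, -0.1, -180.0]
force: [-12.4, 1.2, 23.9]
opening: 0.0001
gripper_force: 11.6
```

Converted, 1.54 cm / 75 = 0.0205, 0.8 cm / 75 = 0.0107.

Call:
{"api": "send_rows", "payload": {"plan": [[[0,0,-0.0053,0,0,0],[0.0107,-0.0033,-0.0053,0,0,0],[0.0205,-0.0065,-0.004,0,0,0],[0.0205,-0.0065,-0.0013,0,0,0],[0.0205,-0.0065,0,0,0,0],[0.0205,-0.0065,0,0,0,0]]]}}

```text
clock: 13.05
tool_pos: [0.4658, 0.0375, 0.1325]
orientation: [-179.9, -0.1, -180.0]
force: [-12.6, 1.9, 23.7]
opening: 0.0007
gripper_force: 12.1
```

Converted, 1.37 cm / 75 = 0.0183, -0.87 cm / 75 = -0.0116.

Call:
{"api": "send_rows", "payload": {"plan": [[[0,0,-0.0053,0,0,0],[0.0093,-0.006,-0.0053,0,0,0],[0.0183,-0.0116,-0.004,0,0,0],[0.0183,-0.0116,-0.0013,0,0,0],[0.0183,-0.0116,0,0,0,0],[0.0183,-0.0116,0,0,0,0]]]}}

```text
clock: 13.55
tool_pos: [0.4522, 0.0285, 0.1325]
orientation: [-179.9, -0.1, -180.0]
force: [-13.1, 1.5, 24.2]
opening: 0.0003
gripper_force: 12.4
```

Converted, -1.19 cm / 75 = -0.0159, 1.09 cm / 75 = 0.0145.

Call:
{"api": "send_rows", "payload": {"plan": [[[0,0,-0.0053,0,0,0],[0.0073,-0.008,-0.0053,0,0,0],[0.0145,-0.0159,-0.004,0,0,0],[0.0145,-0.0159,-0.0013,0,0,0],[0.0145,-0.0159,0,0,0,0],[0.0145,-0.0159,0,0,0,0]]]}}

```text
clock: 14.05
tool_pos: [0.4415, 0.0163, 0.1325]
orientation: [-179.9, -0.1, -180.0]
force: [-12.3, -0.7, 25.3]
opening: 0.0005
gripper_force: 12.6
```

Converted, -1.44 cm / 75 = -0.0192, -0.75 cm / 75 = -0.01.

Call:
{"api": "send_rows", "payload": {"plan": [[[0,0,-0.0053,0,0,0],[0.0053,-0.01,-0.0053,0,0,0],[0.01,-0.0192,-0.004,0,0,0],[0.01,-0.0192,-0.0013,0,0,0],[0.01,-0.0192,0,0,0,0],[0.01,-0.0192,0,0,0,0]]]}}

```text
clock: 14.55
tool_pos: [0.4344, 0.0017, 0.1326]
orientation: [-179.9, -0.1, -180.0]
force: [-11.6, -1.5, 25.9]
opening: 0.0004
gripper_force: 12.7
```

Converted, -1.58 cm / 75 = -0.0211, -0.8 cm / 75 = -0.0107.

Call:
{"api": "send_rows", "payload": {"plan": [[[0,0,-0.0053,0,0,0],[0.0027,-0.0107,-0.0053,0,0,0],[0.0047,-0.0211,-0.004,0,0,0],[0.0047,-0.0211,-0.0013,0,0,0],[0.0047,-0.0211,0,0,0,0],[0.0047,-0.0211,0,0,0,0]]]}}

```text
clock: 15.05
tool_pos: [0.4314, -0.0142, 0.1326]
orientation: [-179.9, -0.1, -180.0]
force: [-9.9, -1.3, 24.1]
opening: 0.0003
gripper_force: 12.3
```

Converted, -1.62 cm / 75 = -0.0216, -0.8 cm / 75 = -0.0107.

Call:
{"api": "send_rows", "payload": {"plan": [[[0,0,-0.0053,0,0,0],[-0.0007,-0.0107,-0.0053,0,0,0],[-0.0009,-0.0216,-0.004,0,0,0],[-0.0009,-0.0216,-0.0013,0,0,0],[-0.0009,-0.0216,0,0,0,0],[-0.0009,-0.0216,0,0,0,0]]]}}

```text
clock: 15.55
tool_pos: [0.4327, -0.0304, 0.1326]
orientation: [-179.9, -0.0, -180.0]
force: [-8.2, -3.0, 22.1]
opening: 0.0005
gripper_force: 11.0
```

The first lap is done. A second, lighter-spaced lap will confirm that every part meets its stop.

Call:
{"api": "send_rows", "payload": {"plan": [[[0,0,-0.0053,0,0,0],[-0.008,-0.02,-0.0053,0,0,0],[-0.0181,-0.0388,-0.004,0,0,0],[-0.0181,-0.0388,-0.0013,0,0,0],[-0.0181,-0.0388,0,0,0,0],[-0.0181,-0.0388,0,0,0,0]]]}}

```text
clock: 16.05
tool_pos: [0.4474, -0.0597, 0.1327]
orientation: [-179.9, 0.1, -180.0]
force: [-1.6, -7.7, 17.0]
opening: 0.0004
gripper_force: 8.1
```

Converted, -2.63 cm / 75 = -0.0351, -1.84 cm / 75 = -0.0245.

Call:
{"api": "send_rows", "payload": {"plan": [[[0,0,-0.0053,0,0,0],[-0.016,-0.0147,-0.0053,0,0,0],[-0.0351,-0.0245,-0.004,0,0,0],[-0.0351,-0.0245,-0.0013,0,0,0],[-0.0351,-0.0245,0,0,0,0],[-0.0351,-0.0245,0,0,0,0]]]}}

```text
clock: 16.55
tool_pos: [0.4751, -0.0774, 0.133]
orientation: [-179.9, 0.2, -180.0]
force: [2.0, -5.9, 11.7]
opening: 0.0001
gripper_force: 5.8
```

Converted, -3.2 cm / 75 = -0.0427, -1.6 cm / 75 = -0.0213.

Call:
{"api": "send_rows", "payload": {"plan": [[[0,0,-0.0053,0,0,0],[-0.0213,-0.004,-0.0053,0,0,0],[-0.0427,-0.0037,-0.004,0,0,0],[-0.0427,-0.0037,-0.0013,0,0,0],[-0.0427,-0.0037,0,0,0,0],[-0.0427,-0.0037,0,0,0,0]]]}}

```text
clock: 17.05
tool_pos: [0.5073, -0.0792, 0.1332]
orientation: [-180.0, 0.3, -179.9]
force: [2.4, -1.2, 12.1]
opening: 0.0005
gripper_force: 5.8
```

Converted, -2.91 cm / 75 = -0.0388, -1.5 cm / 75 = -0.02.

Call:
{"api": "send_rows", "payload": {"plan": [[[0,0,-0.0053,0,0,0],[-0.02,0.008,-0.0053,0,0,0],[-0.0388,0.0181,-0.004,0,0,0],[-0.0388,0.0181,-0.0013,0,0,0],[-0.0388,0.0181,0,0,0,0],[-0.0388,0.0181,0,0,0,0]]]}}

```text
clock: 17.55
tool_pos: [0.5357, -0.0646, 0.1329]
orientation: [180.0, 0.2, -179.9]
force: [1.3, 4.4, 12.0]
opening: 0.0009
gripper_force: 5.8
```

Converted, 2.63 cm / 75 = 0.0351, 1.3 cm / 75 = 0.0173.

Call:
{"api": "send_rows", "payload": {"plan": [[[0,0,-0.0053,0,0,0],[-0.0147,0.0173,-0.0053,0,0,0],[-0.0245,0.0351,-0.004,0,0,0],[-0.0245,0.0351,-0.0013,0,0,0],[-0.0245,0.0351,0,0,0,0],[-0.0245,0.0351,0,0,0,0]]]}}

```text
clock: 18.05
tool_pos: [0.5539, -0.0372, 0.1328]
orientation: [179.9, 0.2, -179.9]
force: [-2.1, 6.6, 12.8]
opening: 0.0005
gripper_force: 6.5
```

Call:
{"api": "send_rows", "payload": {"plan": [[[0,0,-0.0053,0,0,0],[-0.004,0.0213,-0.0053,0,0,0],[-0.0037,0.0427,-0.004,0,0,0],[-0.0037,0.0427,-0.0013,0,0,0],[-0.0037,0.0427,0,0,0,0],[-0.0037,0.0427,0,0,0,0]]]}}

```text
clock: 18.55
tool_pos: [0.5554, -0.0051, 0.1327]
orientation: [179.9, 0.1, -179.9]
force: [-6.9, 10.7, 16.2]
opening: 0.0008
gripper_force: 7.8
```

Every pressed spot is near z 0.133. Now I'll feel for contact on the left at 0.1345, without pressing, to see whether that side rose.

Converted, 6.1 cm / 75 = 0.0813, 5.12 cm / 75 = 0.0683.

Call:
{"api": "send_rows", "payload": {"plan": [[[0,0,-0.0133,0,0,0],[0.04,0.0333,-0.0133,0,0,0],[0.0813,0.0683,-0.0107,0,0,0],[0.0813,0.0683,-0.0053,0,0,0],[0.0813,0.0683,-0.0033,0,0,0],[0.0813,0.0683,-0.0033,0,0,0],[0.0813,0.0683,-0.0033,0,0,0]]]}}

```text
clock: 19.13
tool_pos: [0.4944, 0.0439, 0.1339]
orientation: [-180.0, -0.0, 180.0]
force: [-0.2, -1.1, 1.1]
opening: 0.0003
gripper_force: 0.0
```

Converted, 0.1 cm / 75 = 0.0013.

Call:
{"api": "send_rows", "payload": {"plan": [[[0,0,0.0013,0,0,0],[0,0,0.0013,0,0,0],[0,0,0.0013,0,0,0]]]}}

```text
clock: 19.38
tool_pos: [0.4946, 0.0437, 0.1333]
orientation: [180.0, 0.0, 179.9]
force: [-2.1, 1.6, 4.5]
opening: 0.0004
gripper_force: 2.3
```

Converted, 0.15 cm / 75 = 0.002, 0.1 cm / 75 = 0.0013.

Call:
{"api": "send_rows", "payload": {"plan": [[[0,0,0.0013,0,0,0],[0,0,0.002,0,0,0],[0,0,0.002,0,0,0]]]}}

```text
clock: 19.63
tool_pos: [0.4949, 0.0437, 0.1329]
orientation: [-180.0, 0.1, 180.0]
force: [-4.4, 1.2, 14.1]
opening: 0.0001
gripper_force: 7.5
```

Converted, -6.2 cm / 75 = -0.0827, -3.1 cm / 75 = -0.0413.

Call:
{"api": "send_rows", "payload": {"plan": [[[0,0,-0.0133,0,0,0],[0.0413,-0.0413,-0.0133,0,0,0],[0.0827,-0.0827,-0.0107,0,0,0],[0.0827,-0.0827,-0.0053,0,0,0],[0.0827,-0.0827,-0.0033,0,0,0],[0.0827,-0.0827,-0.0033,0,0,0],[0.0827,-0.0827,-0.0033,0,0,0]]]}}

```text
clock: 20.22
tool_pos: [0.4329, -0.0178, 0.1344]
orientation: [180.0, 0.0, 180.0]
force: [0.9, 0.5, 0.6]
opening: 0.0003
gripper_force: 0.0
```

Converted, -6.2 cm / 75 = -0.0827, -3.1 cm / 75 = -0.0413.

Call:
{"api": "send_rows", "payload": {"plan": [[[0,0,-0.01,0,0,0],[-0.0413,-0.0413,-0.01,0,0,0],[-0.0827,-0.0827,-0.0073,0,0,0],[-0.0827,-0.0827,-0.002,0,0,0],[-0.0827,-0.0827,0,0,0,0],[-0.0827,-0.0827,0,0,0,0],[-0.0827,-0.0827,0,0,0,0]]]}}

```text
clock: 20.8
tool_pos: [0.4938, -0.0795, 0.1341]
orientation: [-180.0, -0.0, -180.0]
force: [0.3, 0.4, -0.4]
opening: 0.0005
gripper_force: 0.0
```

Converted, -6.2 cm / 75 = -0.0827, -3.1 cm / 75 = -0.0413.

Call:
{"api": "send_rows", "payload": {"plan": [[[0,0,-0.01,0,0,0],[-0.0413,0.0413,-0.01,0,0,0],[-0.0827,0.0827,-0.0073,0,0,0],[-0.0827,0.0827,-0.002,0,0,0],[-0.0827,0.0827,0,0,0,0],[-0.0827,0.0827,0,0,0,0],[-0.0827,0.0827,0,0,0,0]]]}}

```text
clock: 21.38
tool_pos: [0.5552, -0.0178, 0.1346]
orientation: [180.0, -0.0, -180.0]
force: [-0.6, -0.3, 0.1]
opening: 0.0005
gripper_force: 0.0
```

There is no contact at 0.1345 at any of the four points, so the lid is home all round. I'll retreat and check the tin's position.

Call:
{"api": "send_rows", "payload": {"plan": [[[0,0,-0.0267,0,0,0],[0,0,-0.0667,0,0,0],[0,0,-0.12,0,0,0],[0,0,-0.16,0,0,0],[0.0533,-0.08,-0.1867,0,0,0],[0.1067,-0.1333,-0.1867,0,0,0],[0.1333,-0.1867,-0.1867,0,0,0],[0.16,-0.24,-0.1867,0,0,0]]]}}

```text
clock: 22.05
tool_pos: [0.46, -0.1543, 0.2741]
orientation: [180.0, 0.1, -179.9]
force: [1.1, -1.1, 0.3]
opening: 0.0003
gripper_force: 0.0
```

Converted, -16 cm / 75 = -0.2133, -12 cm / 75 = -0.16.

Call:
{"api": "send_rows", "payload": {"plan": [[[0.04,-0.0533,0,0,0,0],[0.0533,-0.1067,0,0,0,0],[0.0667,-0.16,0,0,0,0],[0.0667,-0.2133,0,0,0,0],[0.0667,-0.2133,0,0,0,0],[0.0667,-0.2133,0,0,0,0],[0.0667,-0.2133,0,0,0,0]]]}}

```text
clock: 22.63
tool_pos: [0.4112, -0.3135, 0.2729]
orientation: [180.0, 0.0, 179.9]
force: [-0.1, 0.7, -0.4]
opening: 0.0001
gripper_force: 0.0
```

Run:
```python
from plant import ctrl
import cv2,numpy as np
ims=[]
for n in("scene","top"):
    s=ctrl.snapshot(n); s=s["img"][:,:,::-1]; o=cv2.imread(f"pics/{n}0.png")
    for i in(o,s): ims.append(cv2.resize(i[140:240,170:290],None,fx=3,fy=3,interpolation=cv2.INTER_CUBIC)[:290])
cv2.imwrite("pics/end.png",np.vstack([np.hstack(ims[:2]),np.hstack(ims[2:])]))
```

```text
(no output)
```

View pics/end.png

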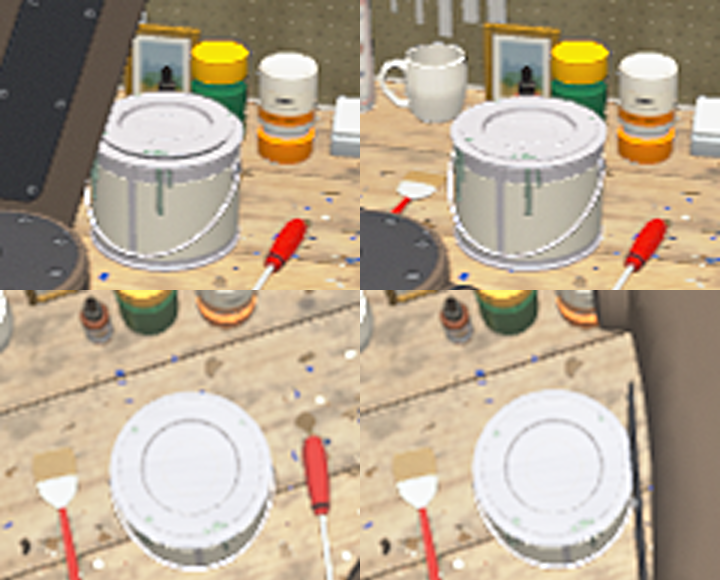

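The lid now sits level. Between the before and after views the tin moved only about 3 px at 3x, or roughly 3 mm, and nothing else moved.

```bash
python3 -c "
from plant import ctrl
print(ctrl.close_job())"
```

```text
the job is handed in; nothing more can be done
None
```

I pressed the lid down all the way round, starting and ending on the near side, and handed the job in (no verdict was returned): checks at the near, far, left and right points found no contact at about 134.5 mm, against the 134.8 mm limit; the tin moved about 3 mm, nothing else visibly moved, and about two-thirds of the round was done in short press-and-step moves because continuous sliding dragged too hard.

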